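# Slide the display shelf board into its locating notches

## Task

With the fingertips, gently push the loose wooden shelf board along the runners of the display stand, by its left end (the one near the end of the stand), until it drops into the locating notches and lies fully home. Then press down gently on the middle of the board for a moment to check that it is seated, and let go. Do not pick up or tip the board, and leave the things around it where they are.

Things in the scene. Friction and masses are not known exactly. Their poses are not given: they have to be found in the camera images.
- stand: display stand, fixed: plywood base 125 x 420 x 10 mm, on it two dark-topped runners along its y axis and a guide strip outside each. Origin at the centre of its underside; z up. Runners 400 mm long, 20 mm wide, 36 mm either side of the middle, tops 30 mm above the table. The guide strips reach 42 mm above the table and stand 93 mm apart; the track's ends are open
- seat (a point): point on the stand (same axes), 47 mm above the table over the middle of the runners: where the centre of the board's top face comes when the board is home. Below it each runner has two notches, 18 mm long and 7 mm deep, centred 60 mm either side of it along y
- board_top (a point): centre of the top face of the loose shelf board, 54 mm above the table at the start; axes as the stand's. The board lies between the guide strips with its battens on the runners, 45 to 90 mm from home towards the stand's +y end (the robot's left): it is pushed by its +y end face towards the stand's -y. It takes about 1 to 4 N to slide
- board: the same board: a light wooden slat, 90 mm wide, 180 mm long (along y), 16 mm thick, about 0.35 kg, with two cross battens beneath, 60 mm either side of its middle, 12 mm wide, 8 mm high. Origin 24 mm below the top, at the battens' feet. It drops 7 mm when the battens meet the notches; its end face then spans 31 to 47 mm above the table, and it slides no further
- tin: round lidded tin, 58 mm across, 23 mm high; a bystander on the table beside the stand, not to be moved (origin at the centre of its underside)
- pliers: pair of pliers lying flat, 46 x 145 x 12 mm; a bystander on the table beside the stand, not to be moved (origin at the centre of its underside)
- bangle: open steel bangle lying flat, 56 x 64 x 16 mm; a bystander on the table beside the stand, not to be moved (origin at the centre of its underside)
- tweezers: tweezers lying flat, 14 x 122 x 7 mm; a bystander on the table beside the stand, not to be moved (origin at the centre of its underside)
- hex: six-sided wooden block with a cuff round it, 56 x 62 x 47 mm; a bystander on the table beside the stand, not to be moved (origin at the centre of its underside)
Things that resemble listed ones, but are neither listed nor needed, are in the scene too. Leave any green look-alike of the board alone.

How it is judged:
By the outcome, as a careful person would: the job done as asked, in the order asked, and still so for the second after the job is handed in, with the robot touching nothing.
It also fails if it takes over 38 s, if anything falls off the work surface, if the arm or the gripper's body presses on something with over 40 N, if the wrist force passes 120 N, or if a joint passes its speed limit or range.

## Robot

A 7-joint arm with a two-finger parallel gripper is mounted at the origin on the work surface; the furniture and walls round the work are solid. World frame = base frame: x ahead of the robot, y to its left, z up, the work surface at z = 0. Lengths are in mm, angles in degrees, forces in N, time in s.
With the tool pointing down it reaches from about 350 to 900 mm from the base axis. Payload 7.2 kg.
Tool frame: the origin (TCP) lies midway between the tips of the shut fingers; the grasp point (between the pads) lies 19 mm behind it; z points along the fingers, y is the direction in which the jaws open and shut (so a half turn about z gives the same grasp; the last joint's range is limited). The gripper opens to 88 mm and grips with 3 to 60 N. Pads are 20 mm wide; open, the fingers measure 115 mm over their backs; the gripper's body (75 mm by 178 mm) begins 61 mm behind the grasp point.
Start: joints at [-77.361, 23.554, -0.728, 91.456, 0.321, 64.991, -4.71], TCP at [178.011, 599.117, 222.653] pointing down, gripper open.
Joint ranges: [-169.25, 169.25], [-16.82, 113.86], [-84.01, 82.57], [7.8, 145.47], [-59.2, 239.2], [7.22, 106.19], [-163.78, 163.78]. Speed limits (degrees/s): [136.94, 136.94, 172.46, 172.46, 180, 180, 180].

## Interface

Orientations are given as [roll, pitch, yaw] about the fixed x, y, z axes, in that order (R = Rz(yaw) Ry(pitch) Rx(roll)).
In Python, from station import sense, eyes, hand_in gives the robot as it stands.
- The arm moves only by the tool send_rows, never from a script. Its argument "increments" is a list of rows, each a list of 3 entries, a list of its own where there are three numbers: the shift along the tool's x, y, z in m, then the turn, a rotation vector about the tool's x, y, z in degrees, then the opening in per cent of the stroke, from 0 (shut) to 100 (fully open). A call has 1 to 20 rows; each row shifts and turns the pose as measured when the row begins, along the tool's axes as they then stand; what a row does not reach is not made up. A row lasts 1/10 s, in which the tool goes at most 50 mm and 8.59 degrees, less where a joint would pass 70% of its speed; a pose out of reach is approached as far as the arm can. A call with a gripper value outside its range is refused whole. The fingers move at their own pace and stop on an object; "squeeze" is the grip in N (left out, the last holds). Time passes only in rows, so rows that do not move let the fingers close. It gives the time, the measured TCP pose, the force and the opening at its end, in the units of the state.
- sense(): the state, without advancing time (a new reading comes with each control period).
- eyes.read_camera(name): name is "scene" or "top"; returns a dict with "color" (420x560x3 uint8, blue, green, red), "depth" (420x560 float32, mm along the optical axis (not along the pixel's ray), 0 where there is no reading), "intrinsics" (3x3 intrinsics, pixels), "cam_to_world" (4x4, takes a point from camera to world coordinates). Camera axes: x right, y down, z forward; pixel columns grow to the right and rows downward; lengths in mm; the calibration is good to about 2 mm. A picture is of the moment at which its call begins.
- hand_in(): hands the job in, once; it reports no verdict.
The state is a dict: "clock": time; "joint_positions": joint angles; "joint_vel": joint speeds; "effort": joint torques, N m; "tcp_pos": TCP position; "tool_rot": TCP orientation; "contact_force": force on the tool from outside, world axes, zero at the start; "torque": the same for the moment, N m; "grip_width": finger opening in mm.
Only numpy, scipy, OpenCV 4.12 (cv2) and the standard library are available. Lean on these libraries where they do the work, as an engineer would, in place of code of your own. Each camera call takes 0.05 s, during which the arm holds its last target.

## Working session

There is one attempt and no reset: what is moved stays moved. The work goes in short steps, Python scripts to look and compute and a tool call to move; the robot and the scene stay as the last step left them, time stands still between calls to the robot, and variables do not carry over. Pictures are saved under pics/ and viewed, and the job is handed in when it is done.

Besides the shell and the picture viewer there is one more tool, called after "Call:" by a JSON object that holds its "op" and its "data". send_rows: Moves the arm, as the interface text tells. Its arguments: {"type":"object","properties":{"increments":{"type":"array"},"squeeze":{"type":"number"}},"required":["increments"]}

```bash
mkdir -p pics; ls; python3 - <<'E'
from station import sense, eyes
import cv2,numpy as np
s=sense(); print(s)
for n in("scene","top"):
    c=eyes.read_camera(n); cv2.imwrite(f"pics/{n}0.png",c["color"]); np.savez(f"pics/{n}0.npz",**c); print(n,c["intrinsics"],c["cam_to_world"])
E
```

```text
pics
{'clock': 0.0, 'joint_positions': array([-77.35979828,  23.60027943,  -0.72877659,  91.50251958,
         0.32100527,  64.99106286,  -4.71026139]), 'joint_vel': array([-0.03876669, -0.04779501, -0.00845768,  0.03261628, -0.0197986 ,
        0.06597673, -0.08561418]), 'effort': array([-1.65588945e-04, -5.87951159e+01,  6.41786847e-01, -2.91066492e+01,
       -5.38220617e-02,  1.84299541e-02,  1.43957632e-04]), 'tcp_pos': array([177.90351427, 598.62384808, 221.81711959]), 'tool_rot': array([-1.79908409e+02,  6.47170980e-03,  1.63453546e+02]), 'contact_force': array([ 0.03806403, -0.1438512 ,  0.00381673]), 'torque': array([ 0.01759484,  0.02349101, -0.00991053]), 'grip_width': 87.64506931450622}
scene [[494.3890044    0.         275.93667927]
 [  0.         494.3890044  212.87179408]
 [  0.           0.           1.        ]] [[-6.38130498e-01 -4.79625192e-01  6.02286596e-01 -9.93930507e+01]
 [-7.69855834e-01  3.86757968e-01 -5.07681267e-01  5.21090373e+02]
 [ 1.05575849e-02 -7.87640749e-01 -6.16044307e-01  7.21835354e+02]
 [ 0.00000000e+00  0.00000000e+00  0.00000000e+00  1.00000000e+00]]
top [[459.96435662   0.         282.19772177]
 [  0.         459.96435662 209.88301373]
 [  0.           0.           1.        ]] [[-7.40849816e-03 -9.95004300e-01  9.95568063e-02  4.36523991e+02]
 [-9.99925587e-01  6.40638283e-03 -1.03816951e-02 -9.53949683e+00]
 [ 9.69203221e-03 -9.96263107e-02 -9.94977720e-01  1.26207339e+03]
 [ 0.00000000e+00  0.00000000e+00  0.00000000e+00  1.00000000e+00]]
```

View pics/scene0.png

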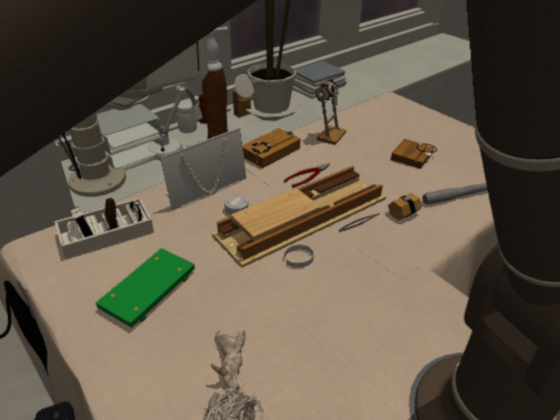

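View pics/top0.png

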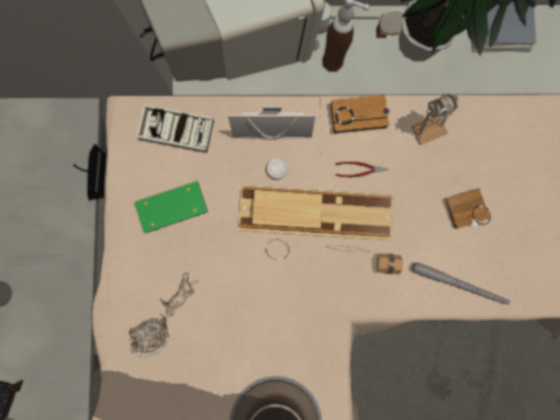

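The scene view shows the stand at about (300,210), with the pale board at (285,210) between the dark guides. The top view shows the board spanning about (252–322, 210). Possible confusions in the top view are the green board (172,207), a look-alike to leave alone; the grey display plate (272,124); and the plywood base itself (315,212). I choose the pale wooden slat in the track and will check it in a close crop.

```bash
cat > h.py <<'E'
import numpy as np,cv2
def load(n): return dict(np.load(f"pics/{n}.npz"))
def ray(c,u,v,z):
    K=c["intrinsics"];T=c["cam_to_world"]
    d=T[:3,:3]@np.linalg.solve(K,[u,v,1.]);o=T[:3,3]
    return o+d*(z-o[2])/d[2]
def cloud(c):
    K=c["intrinsics"];T=c["cam_to_world"];D=c["depth"].astype(float)
    v,u=np.mgrid[:D.shape[0],:D.shape[1]]
    P=np.stack([(u-K[0,2])/K[0,0]*D,(v-K[1,2])/K[1,1]*D,D],-1)
    return P@T[:3,:3].T+T[:3,3]
E
python3 - <<'E'
from h import *
c=load("top0");im=c["color"]
cv2.imwrite("pics/topcrop.png",cv2.resize(im[175:250,230:405],None,fx=4.5,fy=4.5,interpolation=cv2.INTER_CUBIC))
c2=load("scene0");cv2.imwrite("pics/scenecrop.png",cv2.resize(c2["color"][155:275,200:400],None,fx=4,fy=4,interpolation=cv2.INTER_CUBIC))
P=cloud(c)
np.set_printoptions(precision=0,suppress=True,linewidth=250)
print(P[200:224:4,236:400:4,2])
print(P[205,[244,260,300,318,330,337,350,388]])
hsv=cv2.cvtColor(im,cv2.COLOR_BGR2HSV)
print(hsv[211,238:400:3].tolist())
E
```

```text
[[ 3. 12. 12.  9. 11. 53. 57. 56. 57. 52. 53. 60. 54. 56. 56. 56. 55. 54. 57. 56. 57. 56. 32. 35. 30. 18. 24. 30. 31. 33. 33. 29. 32. 31. 37. 35. 30. 29. 34.  9. -4.]
 [-0. 14. 14. 11. 13. 58. 58. 56. 54. 59. 55. 52. 56. 54. 56. 57. 57. 55. 58. 54. 58. 56. 14.  8. 14. 17. 15. 14. 20. 26. 31. 30. 38. 32. 35. 37. 30. 28. 27.  8.  3.]
 [ 4. 12. 12. 15.  8. 55. 55. 53. 54. 54. 60. 58. 57. 55. 55. 58. 56. 53. 56. 57. 59. 54.  9. 10. 14.  6. 10.  8. 12.  8. 12. 10. 13. 12.  9.  7. 11. 14.  9. 14.  2.]
 [ 1. 10. 13. 14. 12. 56. 54. 58. 54. 56. 57. 55. 49. 59. 53. 56. 60. 57. 55. 56. 57. 56. 15. 12. 12. 12. 15.  8. 10. 12. 15.  5.  7. 11. 12. 13. 16. 12. 11. 15.  4.]
 [ 1. 10. 11.  9. 11. 56. 59. 53. 58. 56. 53. 54. 52. 56. 60. 58. 57. 54. 50. 58. 51. 53. 11. 15. 12. 17. 10. 11. 11. 15.  7.  8. 13. 15. 13. 12.  9. 13. 13.  9.  3.]
 [ 4.  9. 31. 31. 30. 58. 58. 57. 56. 56. 59. 59. 52. 57. 53. 58. 53. 56. 52. 51. 53. 57. 15. 17. 14. 11. 12. 11. 13. 13.  9.  8.  7. 13. 15. 11.  8. 11. 16.  8.  1.]]
[[ 576.   82.   12.]
 [ 570.   36.   56.]
 [ 570.  -69.   56.]
 [ 570. -117.   56.]
 [ 574. -154.
[... 224 characters left out ...]
, 201], [17, 113, 201], [17, 112, 202], [17, 112, 203], [17, 114, 203], [17, 115, 201], [17, 114, 202], [17, 114, 202], [17, 113, 201], [18, 112, 202], [18, 112, 202], [19, 107, 201], [19, 107, 202], [19, 107, 202], [20, 102, 202], [21, 100, 203], [21, 103, 204], [22, 100, 202], [22, 99, 201], [18, 105, 195], [18, 105, 194], [18, 103, 196], [18, 105, 197], [18, 105, 196], [18, 102, 197], [18, 103, 198], [18, 103, 200], [19, 103, 200], [18, 103, 200], [18, 105, 202], [18, 103, 200], [19, 101, 201], [19, 103, 201], [18, 102, 200], [18, 102, 200], [19, 98, 200], [19, 99, 200], [19, 99, 198], [19, 98, 200], [18, 96, 199], [18, 97, 198], [18, 96, 197], [18, 88, 197], [15, 62, 189], [16, 62, 189]]
```

View pics/topcrop.png

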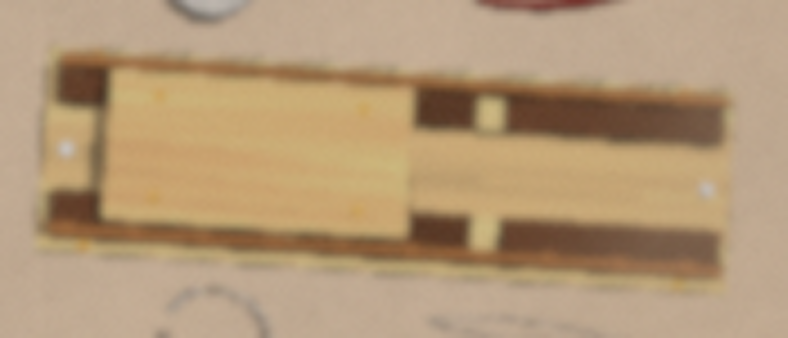

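View pics/scenecrop.png

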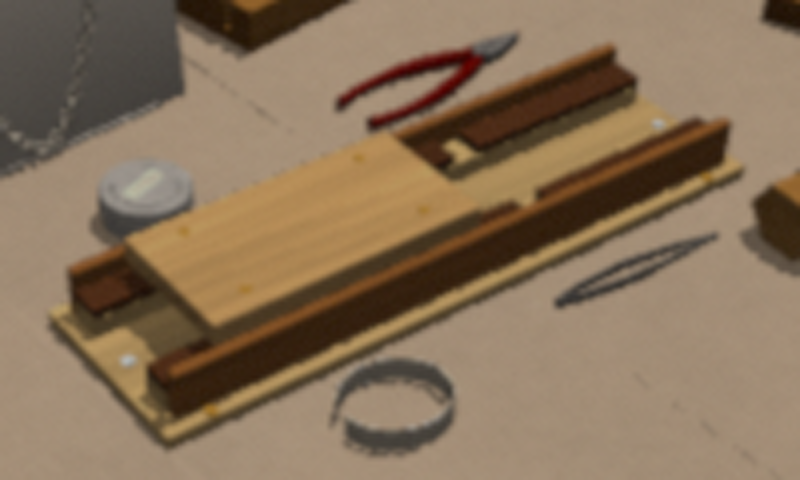

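The crop confirms it: the pale slat has corners at about crop (108,68), (415,90), (408,240) and (100,220), it lies on dark runners, and there is a pale notch pair at (490,112) and (484,232). Next I'll measure it.

```bash
python3 - <<'E'
from h import *
np.set_printoptions(precision=1,suppress=True)
c=load("top0");P=cloud(c)
im=c["color"]
r=np.zeros(P.shape[:2],bool); r[180:245,235:400]=1
m=(r&(P[...,2]>46)&(P[...,2]<66)).astype(np.uint8)
m=cv2.morphologyEx(m,cv2.MORPH_OPEN,np.ones((3,3)))
cn=max(cv2.findContours(m,0,1)[0],key=cv2.contourArea)
pts=np.array([ray(c,u,v,54)[:2] for u,v in cn[:,0].astype(float)],np.float32)
R=cv2.minAreaRect(pts);print("board depth",R, np.median(P[...,2][m>0]))
cr=lambda x,y,z:ray(c,(x+.5)/4.5-.5+230,(y+.5)/4.5-.5+175,z)
b=[cr(*p,54) for p in((108,68),(415,90),(408,240),(100,220))]
print("board corners",np.array(b),np.mean(b,0)); 
print("len",np.linalg.norm(b[0]-b[1]),np.linalg.norm(b[3]-b[2]),np.linalg.norm(b[0]-b[3]))
print("yaw of y axis", [np.degrees(np.arctan2(*( (p-q)[[0,1]]*[-1,1]))) for p,q in((b[0],b[1]),(b[3],b[2]))])
n=np.array([cr(490,112,23),cr(484,232,23)]);print("notches",n,n.mean(0))
# screws at base ends
s=np.array([cr(66,149,10),cr(706,189,10)]);print("screws",s,s.mean(0),np.linalg.norm(s[0]-s[1]),np.degrees(np.arctan2(-(s[0]-s[1])[0],(s[0]-s[1])[1])))
k=np.array([cr(50,52,10),cr(40,248,10),cr(722,290,10),cr(733,92,10)]);print("base",k,k.mean(0))
c2=load("scene0")
q=[ray(c2,(x+.5)/4-.5+200,(y+.5)/4-.5+155,54) for x,y in((125,240),(392,138),(482,210),(212,328))]
print("scene board",np.array(q),np.mean(q,0))
for nm,u,v in(("tin",277,169),("bangle",277,250),("hex",390,264),("board",287,212),("pl",357,169)):print(nm,ray(c,u,v,20))
P2=cloud(c2); 
E
```

```text
board depth ((561.252685546875, -35.543006896972656), (179.8575439453125, 90.36788177490234), 85.87495422363281) 55.673966350020805
board corners [[ 611.6   53.2   54. ]
 [ 597.4 -127.5   54. ]
 [ 509.  -122.    54. ]
 [ 521.9   58.    54. ]] [560.  -34.6  54. ]
len 181.27371382604062 180.4534821551606 89.78108277929698
yaw of y axis [np.float64(-4.482481440010744), np.float64(-4.109042104448368)]
notches [[ 587.9 -175.6   23. ]
 [ 515.3 -170.6   23. ]] [ 551.6 -173.1   23. ]
screws [[ 568.4   81.1   10. ]
 [ 541.5 -308.    10. ]] [ 554.9 -113.5   10. ] 390.03862733007975 -3.963204948534915
base [[ 628.    90.9   10. ]
 [ 508.3   96.7   10. ]
 [ 480.  -315.9   10. ]
 [ 600.8 -326.4   10. ]] [ 554.3 -113.7   10. ]
scene board [[ 610.4   51.1   54. ]
 [ 591.1 -126.3   54. ]
 [ 507.7 -119.2   54. ]
 [ 522.5   59.    54. ]] [557.9 -33.8  54. ]
tin [673.4  -9.1  20. ]
bangle [452.4  -7.7  20. ]
hex [ 412.7 -311.2   20. ]
board [554.9 -35.5  20. ]
pl [ 672.2 -228.5   20. ]
```

The measurements agree with each other:

| Item | Measured | Check |
|---|---|---|
| Board centre | (560,-35) | 180 x 90 mm, as listed |
| Stand yaw | about -4.1° | from board edges and base screws |
| Seat from notches | (556,-113) | matches stand centre (555,-113.5) |
| Distance to push | about 78 mm | within 45–90 mm |
| Board +y end face centre | (566.5, 55) | – |

Next I'll approach with the fingers shut, at height.

Call:
{"op": "send_rows", "data": {"increments": [[[0,0,0],[0,0,-6.2],0],[[0,0,0],[0,0,-6.2],0],[[-0.0237,-0.0264,0],[0,0,0],0],[[-0.0237,-0.0264,0],[0,0,0],0],[[-0.0237,-0.0264,0],[0,0,0],0],[[-0.0237,-0.0264,0],[0,0,0],0],[[-0.0237,-0.0264,0],[0,0,0],0],[[-0.0237,-0.0264,0],[0,0,0],0],[[-0.0237,-0.0264,0],[0,0,0],0],[[-0.0237,-0.0264,0],[0,0,0],0],[[-0.0237,-0.0264,0],[0,0,0],0],[[-0.0237,-0.0264,0],[0,0,0],0],[[-0.0237,-0.0264,0],[0,0,0],0],[[-0.0237,-0.0264,0],[0,0,0],0],[[-0.0237,-0.0264,0],[0,0,0],0],[[-0.0237,-0.0264,0],[0,0,0],0],[[-0.0237,-0.0264,0],[0,0,0],0],[[-0.0237,-0.0264,0],[0,0,0],0],[[-0.0237,-0.0264,0],[0,0,0],0]]}}

```text
clock: 2.0
tcp_pos: [559.7, 109.1, 216.2]
tool_rot: [-179.4, -0.5, 177.0]
contact_force: [1.0, 0.9, -0.3]
grip_width: 0.6
```

Call:
{"op": "send_rows", "data": {"increments": [[[-0.01,-0.008,0.01],[0.6,0.5,1.1],0],[[0,0,0.03],[0,0,0],0],[[0,0,0.03],[0,0,0],0],[[0,0,0.03],[0,0,0],0],[[0,0,0.02],[0,0,0],0],[[0,0,0],[0,0,0],0],[[0,0,0],[0,0,0],0]]}}

```text
clock: 2.7
tcp_pos: [570.5, 89.4, 91.3]
tool_rot: [-178.6, -1.0, 175.3]
contact_force: [0.2, 0.2, 1.4]
grip_width: 0.6
```

```bash
python3 - <<'E'
from station import sense, eyes
import cv2,numpy as np
c=eyes.read_camera("scene"); cv2.imwrite("pics/s1.png",cv2.resize(c["color"][120:280,180:400],None,fx=3.5,fy=3.5))
s=sense();print(s["tcp_pos"],s["tool_rot"],s["contact_force"])
E
```

```text
[570.39688052  89.49739462  91.36767615] [-178.60424603   -0.97023735  175.27356989] [-0.45676546 -0.14829    -0.48634211]
```

View pics/s1.png

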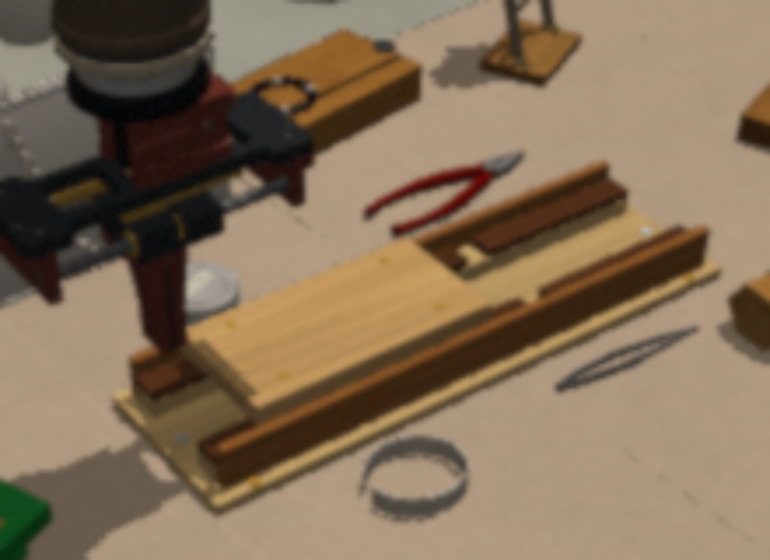

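The picture shows the shut fingertips at about (165,345), just off the board's near end and over the middle of the track. Bystanders are untouched. Next I level the tool and lower it.

Call:
{"op": "send_rows", "data": {"increments": [[[0,0,0],[-1.4,-1.0,-0.6],0],[[0,0,0.015],[0,0,0],0],[[0,0,0.015],[0,0,0],0],[[0,0,0.014],[0,0,0],0],[[0,0,0.006],[0,0,0],0],[[0,0,0],[0,0,0],0]]}}

```text
clock: 3.35
tcp_pos: [573.9, 91.4, 42.7]
tool_rot: [179.8, 0.4, 175.9]
contact_force: [0.1, 0.2, -1.1]
grip_width: 0.9
```

Call:
{"op": "send_rows", "data": {"increments": [[[0.004,0,0.003],[0,0,0],0],[[0,-0.003,0.002],[0,0,0],0],[[0,-0.004,0],[0,0,0],0],[[0,-0.004,0],[0,0,0],0],[[0,-0.004,0],[0,0,0],0]]}}

```text
clock: 3.85
tcp_pos: [569.2, 76.4, 38.1]
tool_rot: [179.8, 0.5, 176.0]
contact_force: [0.2, 0.1, -0.2]
grip_width: 0.6
```

Call:
{"op": "send_rows", "data": {"increments": [[[0,-0.003,0.001],[0,0,0],0],[[0,-0.003,0],[0,0,0],0],[[0,-0.003,0],[0,0,0],0]]}}

```text
clock: 4.15
tcp_pos: [569.0, 65.9, 37.6]
tool_rot: [179.8, 0.6, 175.9]
contact_force: [0.3, -0.6, -0.7]
grip_width: 0.8
```

Call:
{"op": "send_rows", "data": {"increments": [[[0,-0.003,0],[0,0,0],0],[[0,-0.003,0],[0,0,0],0],[[0,-0.003,0],[0,0,0],0],[[0,-0.003,0],[0,0,0],0]]}}

```text
clock: 4.55
tcp_pos: [568.1, 54.1, 37.6]
tool_rot: [179.7, 0.6, 176.0]
contact_force: [0.4, 1.3, -0.7]
grip_width: 0.6
```

```bash
cat > look.py <<'E'
import sys
from station import sense, eyes
from h import *
n=sys.argv[1]
s=sense();print(s["tcp_pos"],s["contact_force"],s["torque"])
c=eyes.read_camera("scene"); cv2.imwrite(f"pics/{n}.png",cv2.resize(c["color"][120:280,180:400],None,fx=3.5,fy=3.5,interpolation=cv2.INTER_CUBIC));np.savez(f"pics/{n}.npz",**c)
E
python3 look.py s2
```

```text
[568.12927979  54.12757704  37.62769686] [ 0.44962213  1.26439383 -0.74503218] [ 0.3474408  -0.02457299  0.01676756]
```

View pics/s2.png

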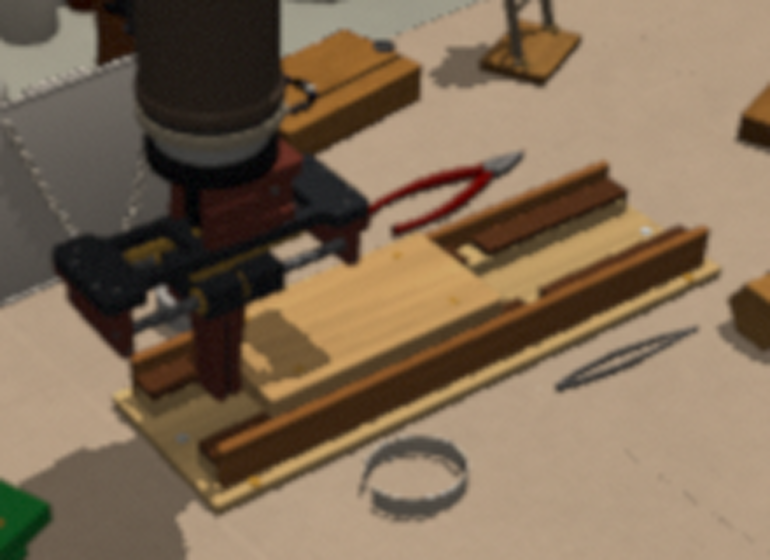

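The fingertip at about (222,390) touches the end face. The board has already slid about 10 mm with roughly 1.3 N. I continue pushing.

Call:
{"op": "send_rows", "data": {"increments": [[[0,-0.003,0],[0,0,0],0],[[0,-0.003,0],[0,0,0],0],[[0,-0.003,0],[0,0,0],0],[[0,-0.003,0],[0,0,0],0],[[0,-0.003,0],[0,0,0],0],[[0,-0.003,0],[0,0,0],0],[[0,-0.003,0],[0,0,0],0],[[0,-0.003,0],[0,0,0],0],[[0,-0.003,0],[0,0,0],0],[[0,-0.003,0],[0,0,0],0],[[0,-0.003,0],[0,0,0],0],[[0,-0.003,0],[0,0,0],0],[[0,-0.003,0],[0,0,0],0],[[0,-0.003,0],[0,0,0],0]]}}

```text
clock: 6.0
tcp_pos: [565.1, 8.7, 37.6]
tool_rot: [179.7, 0.6, 176.0]
contact_force: [-0.3, 2.2, 0.6]
grip_width: 0.5
```

```bash
python3 look.py s3
```

```text
[565.08808517   8.65378379  37.64408001] [-0.27446263  2.18013707  0.6174911 ] [ 0.38252551 -0.04997231  0.00970042]
```

View pics/s3.png

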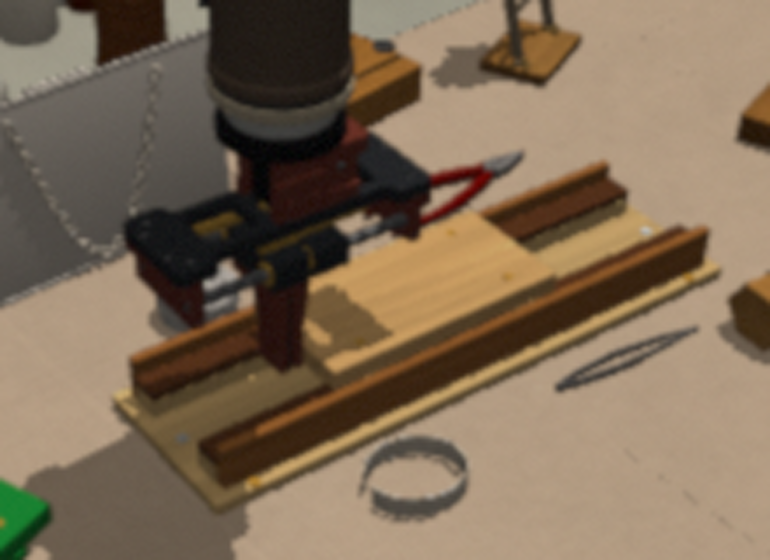

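The board is sliding straight and still sits high, with about 20 mm to go. I slow down.

Call:
{"op": "send_rows", "data": {"increments": [[[0,-0.003,0],[0,0,0],0],[[0,-0.003,0],[0,0,0],0],[[0,-0.003,0],[0,0,0],0],[[0,-0.003,0],[0,0,0],0],[[0,-0.0015,0],[0,0,0],0],[[0,-0.0015,0],[0,0,0],0]]}}

```text
clock: 6.65
tcp_pos: [563.9, -8.1, 37.6]
tool_rot: [179.7, 0.6, 176.0]
contact_force: [1.0, 1.0, -0.3]
grip_width: 0.7
```

Call:
{"op": "send_rows", "data": {"increments": [[[0,-0.0015,0],[0,0,0],0],[[0,-0.0015,0],[0,0,0],0]]}}

```text
clock: 6.85
tcp_pos: [563.6, -11.5, 37.5]
tool_rot: [179.7, 0.6, 176.0]
contact_force: [-0.5, -1.1, 0.1]
grip_width: 0.5
```

```bash
python3 look.py s4
```

```text
[563.58348762 -11.49913317  37.53335701] [-0.53742995 -1.05809978  0.12694283] [ 0.00647754  0.0289693  -0.01134674]
```

View pics/s4.png

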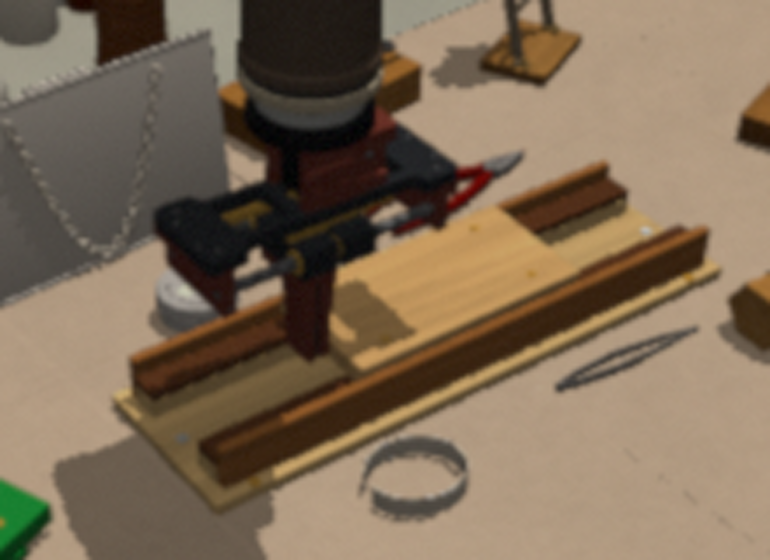

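The contact moment has vanished and the board looks lower against the front guide at about (450,330). I check its height and position by depth.

```bash
cat > chk.py <<'E'
import sys
from h import *
np.set_printoptions(precision=1,suppress=True)
n=sys.argv[1]
yd=np.array([.0715,.9974]);xd=np.array([.9974,-.0715]);S=np.array([555.5,-113.4])
for nm in ([n,"scene0"] if len(sys.argv)<3 else [n]):
    P=cloud(load(nm));d=P[...,:2]-S;a=d@yd;b=d@xd;h=P[...,2]
    print(nm,"profile |x|<25 : y, median z")
    print([(int(y),round(float(np.median(h[k])),1),int(k.sum())) for y in range(-150,200,10) for k in [(abs(a-y)<5)&(abs(b)<25)&(h>0)&(h<75)] if k.sum()>4])
    for lo,hi in((-40,-20),(-10,10),(20,40)):
        k=(b>lo)&(b<hi)&(abs(a+45)<40)&(h<75)&(h>0);print(" x band",lo,hi,np.median(h[k]))
E
python3 chk.py s4
```

```text
s4 profile |x|<25 : y, median z
[(-150, 11.3, 33), (-140, 11.7, 30), (-130, 11.6, 29), (-120, 13.6, 6), (-90, 49.7, 10), (-80, 50.0, 53), (-70, 50.1, 53), (-60, 50.3, 56), (-50, 50.0, 60), (-40, 50.1, 58), (-30, 49.9, 54), (-20, 50.1, 57), (-10, 50.1, 64), (0, 50.1, 59), (10, 50.2, 64), (20, 49.7, 56), (30, 50.0, 61), (40, 50.1, 62), (50, 50.0, 61), (60, 49.7, 67), (70, 49.7, 53), (80, 48.4, 70), (90, 39.5, 90), (100, 42.5, 85), (110, 49.5, 139), (120, 11.4, 40), (130, 11.0, 38), (140, 11.3, 46), (150, 11.1, 43), (160, 10.7, 41), (170, 11.3, 44), (180, 10.9, 45), (190, 11.0, 49)]
 x band -40 -20 48.64068387406871
 x band -10 10 49.982414431778125
 x band 20 40 51.524849825209344
scene0 profile |x|<25 : y, median z
[(-150, 11.4, 31), (-140, 11.2, 32), (-130, 11.5, 26), (-120, 11.4, 28), (-110, 12.0, 32), (-100, 11.2, 30), (-90, 11.5, 33), (-80, 11.6, 40), (-70, 11.4, 36), (-60, 11.5, 28), (-50, 11.3, 21), (-10, 54.6, 31), (0, 54.8, 58), (10, 55.1, 52), (20, 55.2, 63), (30, 55.3, 57), (40, 55.2, 59), (50, 55.0, 66), (60, 54.7, 62), (70, 55.0, 56), (80, 55.3, 68), (90, 54.8, 65), (100, 54.7, 60), (110, 54.9, 67), (120, 55.2, 67), (130, 54.9, 67), (140, 55.0, 62), (150, 54.5, 90), (160, 53.5, 109), (170, 46.3, 132), (180, 11.4, 41), (190, 10.9, 49)]
 x band -40 -20 31.163510690850444
 x band -10 10 11.945256996508306
 x band 20 40 24.110910521073777
```

```bash
python3 look.py s5;python3 chk.py s5 1; python3 - <<'E'
from h import *
for n in("scene0","s5"):
    c=load(n);P=cloud(c);yd=np.array([.0715,.9974]);xd=np.array([.9974,-.0715]);S=np.array([555.5,-113.4])
    d=P[...,:2]-S;a=d@yd;b=d@xd;h=P[...,2]
    lo,hi=(-5,140) if n=="scene0" else(-80,60)
    k=(a>lo)&(a<hi)&(abs(b)<38)&(h>40)&(h<65)
    A=np.c_[a[k]-(lo+hi)/2,b[k],np.ones(k.sum())];x=np.linalg.lstsq(A,h[k],rcond=None)[0];print(n,"slopes*45 (y,x), z",x[0]*45,x[1]*45,x[2])
    # board extents
    k=(abs(b)<30)&(h>44)&(h<60)&(a<80 if n!="scene0" else a<999)
    print(a[k].min())
E
```

```text
[563.57116775 -11.90123824  37.54918415] [ 0.46396768  1.3833631  -0.45442709] [ 0.30480939 -0.00262205 -0.01553767]
s5 profile |x|<25 : y, median z
[(-150, 11.3, 28), (-140, 11.6, 29), (-130, 11.6, 32), (-120, 13.5, 6), (-90, 46.8, 10), (-80, 48.3, 53), (-70, 48.4, 53), (-60, 47.9, 55), (-50, 48.1, 53), (-40, 48.1, 55), (-30, 48.5, 54), (-20, 48.2, 54), (-10, 48.0, 57), (0, 48.0, 57), (10, 48.0, 60), (20, 48.1, 55), (30, 48.0, 61), (40, 48.1, 59), (50, 48.2, 60), (60, 48.4, 60), (70, 48.2, 53), (80, 47.0, 68), (90, 39.1, 85), (100, 40.3, 88), (110, 50.4, 141), (120, 11.2, 41), (130, 10.7, 41), (140, 10.8, 45), (150, 10.7, 38), (160, 10.9, 42), (170, 11.5, 38), (180, 11.1, 41), (190, 11.3, 47)]
 x band -40 -20 48.254966442905584
 x band -10 10 48.04336107465315
 x band 20 40 47.97288736740927
scene0 slopes*45 (y,x), z -0.05401348362759319 -0.07372347678831659 55.059318220857335
-11.494943042560799
s5 slopes*45 (y,x), z -0.019870873655812957 -0.10281514137746584 48.15057993506249
-90.23328746439515
```

The first frame caught the board mid-drop. It now reads 6.9 mm lower than at the start, level both ways, with its leading end 90 mm past the seat, so it is home. I back off, rise, and go over the middle of the board.

Call:
{"op": "send_rows", "data": {"increments": [[[0,0.004,0],[0,0,0],0],[[0,0.006,0],[0,0,0],0],[[0,0.004,0],[0,0,0],0],[[0,0,-0.015],[0,0,0],0],[[0,0,-0.02],[0,0,0],0],[[0,0,-0.015],[0,0,0],0],[[0,0,0],[0,0,0],0],[[0,-0.02,0],[0,0,0],0],[[0,-0.02,0],[0,0,0],0],[[0,-0.02,0],[0,0,0],0],[[0,-0.02,0],[0,0,0],0],[[0,-0.02,0],[0,0,0],0],[[0,0,0],[0,0,0],0]]}}

```text
clock: 8.25
tcp_pos: [555.5, -94.9, 83.8]
tool_rot: [179.8, 0.3, 176.3]
contact_force: [0.8, -0.7, -0.3]
grip_width: 0.6
```

Call:
{"op": "send_rows", "data": {"increments": [[[-0.001,-0.015,0],[0,0,0],0],[[0,0,0],[0,0,0],0],[[0,0,0.012],[0,0,0],0],[[0,0,0.01],[0,0,0],0],[[0,0,0],[0,0,0],0]]}}

```text
clock: 8.75
tcp_pos: [555.5, -106.9, 58.1]
tool_rot: [179.7, 0.2, 176.5]
contact_force: [-0.1, 0.6, -0.1]
grip_width: 0.4
```

Call:
{"op": "send_rows", "data": {"increments": [[[0,-0.006,0.004],[0,0,0],0],[[0,0,0.002],[0,0,0],0],[[0,0,0.0015],[0,0,0],0],[[0,0,0],[0,0,0],0]]}}

```text
clock: 9.15
tcp_pos: [555.0, -112.2, 49.2]
tool_rot: [179.7, 0.1, 176.6]
contact_force: [0.3, -0.4, 0.2]
grip_width: 0.5
```

Call:
{"op": "send_rows", "data": {"increments": [[[0,0,0.001],[0,0,0],0],[[0,0,0.001],[0,0,0],0]]}}

```text
clock: 9.35
tcp_pos: [555.3, -112.2, 47.5]
tool_rot: [179.7, 0.2, 176.6]
contact_force: [-0.2, -0.3, 0.2]
grip_width: 0.6
```

Call:
{"op": "send_rows", "data": {"increments": [[[0,0,0.001],[0,0,0],0]]}}

```text
clock: 9.45
tcp_pos: [555.4, -112.2, 47.3]
tool_rot: [179.7, 0.2, 176.6]
contact_force: [-5.7, 1.3, 17.8]
grip_width: 0.5
```

Call:
{"op": "send_rows", "data": {"increments": [[[0,0,0.0002],[0,0,0],0]]}}

```text
clock: 9.55
tcp_pos: [555.5, -112.2, 47.6]
tool_rot: [179.7, 0.2, 176.6]
contact_force: [0.4, 0.6, -0.6]
grip_width: 0.2
```

It touched for an instant and relaxed, so I press again with small increments for a sustained hold.

Call:
{"op": "send_rows", "data": {"increments": [[[0,0,0.0006],[0,0,0],0],[[0,0,0.0006],[0,0,0],0]]}}

```text
clock: 9.75
tcp_pos: [555.7, -112.2, 47.4]
tool_rot: [179.6, 0.3, 176.6]
contact_force: [-3.8, 0.2, 9.7]
grip_width: 0.5
```

Call:
{"op": "send_rows", "data": {"increments": [[[0,0,0.0006],[0,0,0],0],[[0,0,0.0006],[0,0,0],0]]}}

```text
clock: 9.95
tcp_pos: [555.7, -112.2, 47.4]
tool_rot: [179.6, 0.3, 176.6]
contact_force: [-3.2, 0.7, 8.0]
grip_width: 0.5
```

Steady at about 8–10 N. I hold a little longer and then look.

Call:
{"op": "send_rows", "data": {"increments": [[[0,0,0.0006],[0,0,0],0],[[0,0,0.0006],[0,0,0],0],[[0,0,0.0006],[0,0,0],0],[[0,0,0.0006],[0,0,0],0]]}}

```text
clock: 10.35
tcp_pos: [555.7, -112.2, 47.4]
tool_rot: [179.6, 0.3, 176.6]
contact_force: [-1.9, 0.2, 8.0]
grip_width: 0.2
```

Call:
{"op": "send_rows", "data": {"increments": [[[0,0,0.0006],[0,0,0],0],[[0,0,0.0006],[0,0,0],0]]}}

```text
clock: 10.55
tcp_pos: [555.7, -112.2, 47.4]
tool_rot: [179.6, 0.3, 176.6]
contact_force: [-2.2, 1.1, 8.5]
grip_width: 0.2
```

Call:
{"op": "send_rows", "data": {"increments": [[[0,0,-0.003],[0,0,0],0],[[0,0,-0.01],[0,0,0],0],[[0,0,-0.025],[0,0,0],0],[[0,0,-0.035],[0,0,0],0],[[0,0,-0.035],[0,0,0],0],[[0,0,-0.03],[0,0,0],0],[[0.02,0.03,0],[0,0,0],0],[[0.02,0.04,0],[0,0,0],0],[[0.02,0.04,0],[0,0,0],0],[[0.02,0.04,0],[0,0,0],0],[[0.01,0.04,0],[0,0,0],0],[[0,0.04,0],[0,0,0],0],[[0,0.04,0],[0,0,0],0],[[0,0,0],[0,0,0],0],[[0,0,0],[0,0,0],0]]}}

```text
clock: 12.05
tcp_pos: [480.1, 169.8, 201.3]
tool_rot: [179.5, 1.0, 176.3]
contact_force: [-0.8, -0.4, 0.5]
grip_width: 0.8
```

```bash
python3 look.py s6;python3 chk.py s6 1; python3 - <<'E'
from station import eyes
from h import *
c=eyes.read_camera("top");cv2.imwrite("pics/t6.png",cv2.resize(c["color"][100:310,110:430],None,fx=2.4,fy=2.4,interpolation=cv2.INTER_CUBIC));np.savez("pics/t6.npz",**c)
E
python3 chk.py t6 1
```

```text
[480.12344005 169.83643216 201.25857335] [-0.81765786 -0.44851483  0.50221901] [ 0.00677358 -0.00220588  0.00578281]
s6 profile |x|<25 : y, median z
[(-150, 11.9, 28), (-140, 11.0, 34), (-130, 11.2, 30), (-90, 47.2, 7), (-80, 48.3, 57), (-70, 48.2, 49), (-60, 48.2, 53), (-50, 48.4, 54), (-40, 48.2, 55), (-30, 48.1, 55), (-20, 48.0, 57), (-10, 48.1, 54), (0, 48.3, 58), (10, 47.7, 58), (20, 48.1, 54), (30, 48.0, 57), (40, 48.1, 62), (50, 47.8, 63), (60, 48.0, 60), (70, 47.9, 69), (80, 47.5, 91), (90, 41.5, 150), (100, 11.0, 38), (110, 11.1, 39), (120, 11.3, 47), (130, 11.2, 35), (140, 11.6, 40), (150, 11.1, 42), (160, 11.3, 41), (170, 10.5, 43), (180, 10.8, 41), (190, 11.2, 48)]
 x band -40 -20 48.332354367916764
 x band -10 10 48.18537520471557
 x band 20 40 48.02098672914025
t6 profile |x|<25 : y, median z
[(-150, 11.6, 66), (-140, 11.9, 65), (-130, 11.3, 64), (-120, 11.6, 65), (-110, 11.5, 65), (-100, 11.9, 64), (-90, 46.1, 32), (-80, 48.6, 69), (-70, 48.9, 69), (-60, 48.9, 71), (-50, 48.9, 71), (-40, 49.1, 69), (-30, 49.0, 70), (-20, 48.9, 73), (-10, 48.5, 70), (0, 48.9, 70), (10, 48.5, 71), (20, 48.5, 72), (30, 48.5, 72), (40, 48.6, 70), (50, 48.5, 68), (60, 49.4, 72), (70, 48.7, 73), (80, 48.4, 68), (90, 46.8, 69), (100, 11.7, 67), (110, 11.0, 66), (120, 11.3, 60), (130, 12.5, 67), (140, 11.8, 65), (150, 11.4, 65), (160, 12.2, 66), (170, 12.1, 64), (180, 11.1, 64), (190, 11.1, 65)]
 x band -40 -20 48.87557582658087
 x band -10 10 49.011151912295986
 x band 20 40 48.5994284358261
```

View pics/s6.png

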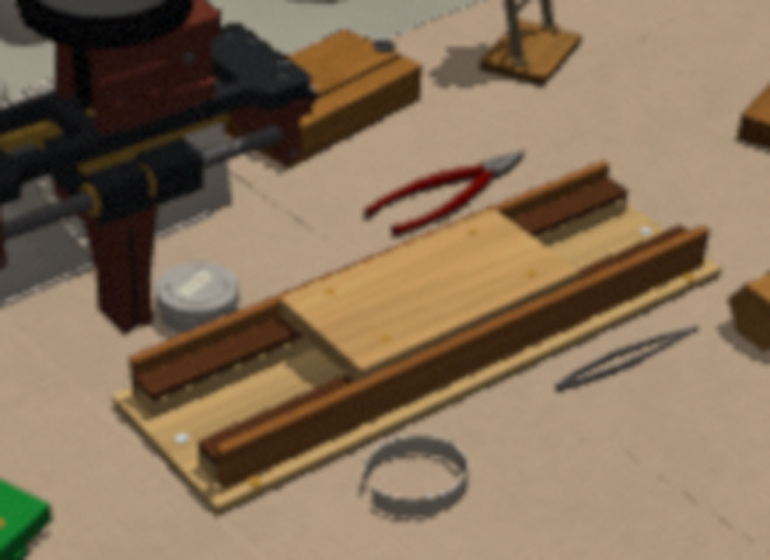

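View pics/t6.png

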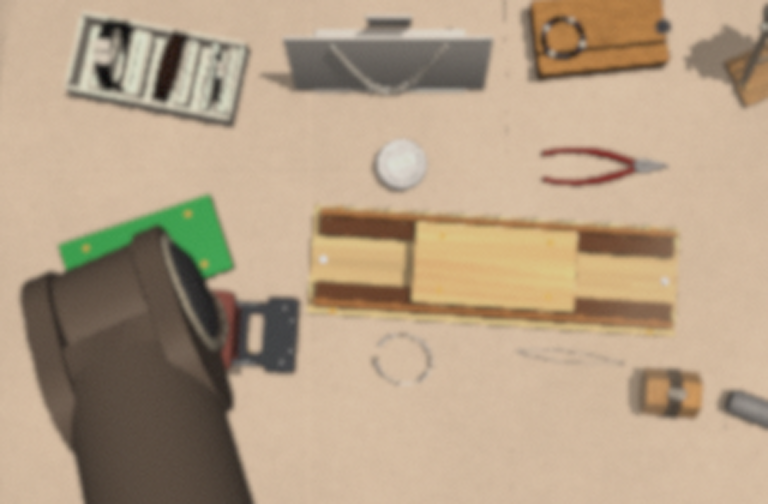

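The board lies level in the notches, centred on the stand at top-crop (495,265). The notches are covered, the tin, pliers, bangle, tweezers and hex are where they were, and the arm is clear at 200 mm height.

```bash
python3 -c "
from station import hand_in
print(hand_in())"
```

```text
the job is handed in; nothing more can be done
None
```

The board is home in its notches, and I handed the job in at about 12 s of the 38 s allowed. I pushed it about 78 mm by its left end with the shut fingertips (readings of 1 to 2 N). Then I pressed on the middle of the board, let go and moved the arm clear.

**Last checks:**
- **Height:** the scene camera shows the top face about 6.9 mm lower than at the start, against the 7 mm expected. It is level both ways.
- **Position:** the board spans about 90 mm either side of the seat.
- **Press:** the first touch spiked briefly to about 18 N and bounced off. I then held a steady 8–10 N for about 0.8 s, and the board did not move.
- **Surroundings:** by eye in the final pictures, the tin, pliers, bangle, tweezers, hex and green look-alike are where they were. The arm covers part of the look-alike in the top view. I did not measure their positions again.

**One disagreement:** absolute heights read 1 to 2 mm high in both cameras, as they did before the move. One frame, taken as the board dropped, showed it tilted, and the next showed it level.

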